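Clamp the feeding ring with a slip thimble

TASK

Clamp the white feeding ring in the green screw clamp so that its new hanger can be fitted: lay it gently and centred on the clamp's anvil and two rubber rests, its rim under the spindle foot, and let go. Then turn the black thimble on top clockwise until you feel it slip, stop there before it comes up solid, and let go, leaving the ring clamped. Do not crush the ring, and leave the other things where they are.

Things in the scene. Friction and masses are not known exactly. Their poses are not given: they have to be found in the camera images.
- ring_center (a point): centre (half-way up) of the white plastic feeding ring lying flat on the oak top, its axis z: 100 mm outside, 80 mm inside (rim 10 mm wide), 12 mm thick, 30 to 60 g. Gripped anywhere on the rim, one finger inside, one outside. Pressing or clamping it on the anvil with more than 25 N crushes it
- clamp: green screw clamp fixed to the oak top; base plate 120 mm wide, 10 mm thick, from 135 mm on its -x side to 70 mm on its +x side. Origin on the oak top straight below the spindle axis, z up. Its +x points to the column (105 mm tall, near face 34 mm from the axis); the ring goes in from the -x side
- clamp_arm (a point): underside of the clamp's 36 mm wide arm, on the spindle axis, 77 mm above the oak top; axes as the clamp's. The arm runs from the column to 18 mm past the axis, its top at 105 mm. Out of it hangs the steel spindle foot, 16 mm across, on the axis; at the start its lower face is 50 to 67 mm above the oak top, just where is not measured
- anvil: the clamp's round steel anvil, 26 mm across, on the spindle axis, top 30 mm above the oak top; origin under its middle, 20 mm below its top
- seat (a point): where the ring's centre (half-way up) belongs: 45 mm from the spindle axis on the clamp's -x side, 36 mm above the oak top; axes as the clamp's. The rim then lies across the anvil and two rubber rests, 16 mm across, tops 30 mm above the oak top, at (-22.5, 39) and (-22.5, -39) mm from here in these axes
- thimble_grip (a point): middle of the black knurled thimble (half-way up) on the spindle axis: round, 32 mm across, 28 mm tall, from 117 to 145 mm above the oak top, on a neck 12 mm high, 22 mm wide. It stays at this height. Turned clockwise seen from above it drives the foot down 7 mm per radian against a drag of about 0.12 N m; anticlockwise opens. It stays where left and can be regripped at any angle
- thimble_top (a point): middle of the thimble's top face, 14 mm above its grip point. With the ring clamped at about 15 N the thimble slips at about 0.23 N m: it turns on at that steady torque and no longer drives the foot. The slip lasts only 0.4 to 0.5 rad; then a stop pin comes up, it drives solidly again, the torque climbs steeply and the ring is crushed
- cave: black ceramic rock cave, 128 x 104 x 105 mm, 0.75 kg; origin under its middle
- jar: empty open glass specimen jar, 72 mm across, 100 mm tall; origin under its middle
- food_pot: closed clear food pot with an orange cap, 60 mm across, 85 mm tall; origin under its middle
- magnet: blue glass-cleaning magnet, 85 x 45 x 44 mm, its long side along its x; origin under its middle
- plug_rack: low black rack with six white ceramic plugs, 110 x 70 x 24 mm, its long side along its x; origin under its middle
- brush: green-handled cleaning brush, 170 mm long, lying along its x
Not all that is in view belongs to the job. What is shaped like the clamp but yellow is not meant.

How it is judged:
By the outcome, as a careful person would: the job done as asked, in the order asked, and still so for the second after the job is handed in, with the robot touching nothing.
It also fails if it takes over 72 s, if anything falls off the work surface, if the arm or the gripper's body presses on something with over 40 N, if the wrist force passes 120 N, or if a joint passes its speed limit or range.

ROBOT

A 7-joint arm with a two-finger parallel gripper is mounted at the origin on the work surface. World frame = base frame: x ahead of the robot, y to its left, z up, the work surface at z = 0. Lengths are in mm, angles in rad, forces in N, time in s.
With the tool pointing down it reaches from about 400 to 875 mm from the base axis. Payload 4.4 kg.
Tool frame: the origin (TCP) lies on the centre line of the jaws, within the pads' length; the fingertips stand 25 mm ahead of it and the grasp point (between the pads) lies 6 mm ahead of it (ctrl.finger_overhang is the distance from the TCP to the fingertips, in mm); z points along the fingers, y is the line along which they close (so a half turn about z gives the same grasp; the last joint's range is limited). The gripper opens to 85 mm and grips with 20 to 120 N. Pads are 22 mm wide; open, the fingers measure 114 mm over their backs; the gripper's body (76 mm by 85 mm) begins 54 mm behind the grasp point. The pads swing forward as they close: fully open they stand 13 mm farther back than shut.
Start: joints at [1.175, 0.628, 0.038, 1.517, -0.027, 0.996, -0.02], TCP at [210.532, -614.975, 256.313] pointing down, gripper open.
Joint ranges: [-3.06, 3.06], [-0.37, 2.12], [-1.25, 1.32], [0.18, 2.47], [-1.1, 4.24], [0.23, 1.98], [-2.94, 2.94]. Speed limits (rad/s): [2.57, 2.57, 3.14, 3.14, 3.14, 3.14, 3.14].

INTERFACE

Orientations are given as [roll, pitch, yaw] about the fixed x, y, z axes, in that order (R = Rz(yaw) Ry(pitch) Rx(roll)).
In Python, from cell import ctrl gives the robot as it stands. The module is installed in compiled form; this text tells all that it offers.
- The arm moves only by the tool play_rows, never from a script. Its argument "targets" is a list of rows, each a list of 5 numbers: the closure, from 0 (fully open) to 1 (shut), then the shift along the tool's x, y, z in cm, then the turn about the tool's z in degrees. In form: [[gripper, dx, dy, dz, spin], ...]. A call has 1 to 10 rows; each row is the pose to reach, as a shift and turn from the pose commanded when the call began, along the tool's axes at that moment; what a row does not reach only later rows make up. A row lasts 1/10 s, in which the tool goes at most 50 mm and 8.59 degrees, less where a joint would pass 70% of its speed; a pose out of reach is approached as far as the arm can. A call with a gripper value outside its range is refused whole. The fingers move at their own pace and stop on an object; the grip force is fixed at half the most. Time passes only in rows, so rows that repeat a pose let the fingers close. It gives the time, the measured TCP pose, the force, the opening and the grip force at its end, in the units of the state.
- ctrl.read_state(): the state, without advancing time (a new reading comes with each control period).
- ctrl.get_image(name): name is "scene" or "side" or "wrist"; returns (picture, depth): 400x640x3 uint8, red, green, blue; 400x640 float32, mm along the optical axis (not along the pixel's ray), 0 where there is no reading.
- ctrl.calibration(name): a dict with "vfov" (degrees; the focal length in pixels is half the picture's height over the tangent of half this angle, whatever the lens; pixels are square), "cx", "cy" (the principal point, pixels), "extrinsics" (4x4, takes a point from camera to world coordinates); the wrist camera has in their place "mount" (4x4, takes a point from camera to tool coordinates, whose origin is the TCP and whose axes are the flange's). Camera axes: x right, y down, z forward; pixel columns grow to the right and rows downward; lengths in mm; the calibration is good to about 2 mm. A picture is of the moment at which its call begins: read the wrist's pose just before it. calibration takes no time and is no camera call.
- ctrl.finish_job(): hands the job in; it is judged then, once.
Trained networks look in the newest picture that a camera, given by its name, has taken for a name from the list of things; names that differ only in an ending like _2 or _b are one class to them, and where a whole thing is asked for, a point or a joint stands for the part that bears it (a point fixed in the world has none). Each returns a list of dicts, best first, with "confidence" (0 to 1); they miss things now and then, are a little off and sometimes report something else, mostly with a low value. They report only what shows in the picture. A call takes as long as a camera call. They do not tell look-alikes from the thing itself.
- ctrl.search_frame(camera, name): "bbox" ([left, top, right, bottom] in pixels, round what is visible of it).
- ctrl.trace(camera, name): "pixels" (400x640 bool, what is visible of it) and "bbox" ([left, top, right, bottom] in pixels, round what is visible of it).
The state is a dict: "clock": time; "qpos": joint angles; "qd": joint speeds; "tau": joint torques, N m; "eef_pos": TCP position; "tool_rot": TCP orientation; "force": force on the tool from outside, world axes, zero at the start; "torque": the same for the moment, N m; "width": finger opening in mm; "gripper_force": force on a finger pad.
Only numpy, scipy, OpenCV 4.12 (cv2) and the standard library are available. Lean on these libraries where they do the work, as an engineer would, in place of code of your own. Each camera call takes 0.05 s, during which the arm holds its last target. There are 200 camera calls.

## Working session

There is one attempt and no reset: what is moved stays moved. The work goes in short steps, Python scripts to look and compute and a tool call to move; the robot and the scene stay as the last step left them, time stands still between calls to the robot, and variables do not carry over. Pictures are saved under pics/ and viewed, at most 10 in all, crops included, and the job is handed in when it is done.

Besides the shell and the picture viewer there is one more tool, called after ">>>" as name([rows], argument=value, ...), one row to a line, values as JSON. play_rows: Moves the arm, as the interface text tells. Its arguments: {"type":"object","properties":{"targets":{"type":"array"}},"required":["targets"]}

```bash
mkdir -p pics
python3 - <<'E'
from cell import ctrl
import cv2, numpy as np
s=ctrl.read_state(); print({k:np.round(v,3).tolist() for k,v in s.items()}, ctrl.finger_overhang)
ims=[]
for c in ("scene","side","wrist"):
    im,d=ctrl.get_image(c); cv2.imwrite(f"pics/{c}0.png",im[:,:,::-1]); np.save(f"pics/{c}0.npy",d)
    k=ctrl.calibration(c); print(c,{a:np.round(b,3).tolist() for a,b in k.items()})
    for n in ("ring_center","clamp","thimble_grip"):
        print(n,[(np.round(r["bbox"]).tolist(),round(r["confidence"],2)) for r in ctrl.search_frame(c,n)])
E
```

```text
{'clock': 0.0, 'qpos': [1.175, 0.629, 0.038, 1.518, -0.027, 0.996, -0.02], 'qd': [-0.001, -0.0, 0.001, -0.003, -0.001, -0.0, -0.001], 'tau': [0.001, -56.342, 1.226, -19.345, 0.011, 0.011, -0.0], 'eef_pos': [210.337, -614.397, 255.357], 'tool_rot': [-3.14, 0.0, 0.33], 'force': [0.354, 0.33, -0.337], 'torque': [0.009, 0.002, 0.007], 'gripper_force': 0.0, 'width': 85.535} 25.0
scene {'vfov': 52.135, 'cx': 319.875, 'cy': 200.934, 'extrinsics': [[-0.737, 0.555, -0.387, 916.046], [0.676, 0.598, -0.429, 463.507], [-0.006, -0.578, -0.816, 1045.246], [0.0, 0.0, 0.0, 1.0]]}
ring_center [([246.0, 195.0, 277.0, 223.0], 0.59), ([341.0, 238.0, 351.0, 254.0], 0.46)]
clamp [([434.0, 195.0, 516.0, 259.0], 0.76), ([291.0, 239.0, 377.0, 308.0], 0.7), ([290.0, 144.0, 365.0, 210.0], 0.69), ([178.0, 154.0, 219.0, 187.0], 0.28)]
thimble_grip [([489.0, 196.0, 502.0, 208.0], 0.6), ([339.0, 239.0, 353.0, 254.0], 0.49)]
side {'vfov': 43.248, 'cx': 323.082, 'cy': 195.51, 'extrinsics': [[-0.984, -0.114, 0.133, 241.777], [-0.174, 0.527, -0.832, 1335.829], [0.024, -0.842, -0.539, 989.685], [0.0, 0.0, 0.0, 1.0]]}
ring_center [([290.0, 183.0, 314.0, 200.0], 0.46)]
clamp [([244.0, 212.0, 318.0, 266.0], 0.73), ([376.0, 262.0, 452.0, 332.0], 0.69), ([324.0, 176.0, 391.0, 224.0], 0.61)]
thimble_grip [([286.0, 208.0, 298.0, 220.0], 0.69), ([367.0, 175.0, 374.0, 186.0], 0.62), ([421.0, 264.0, 434.0, 282.0], 0.52), ([322.0, 254.0, 347.0, 282.0], 0.34)]
wrist {'vfov': 69.576, 'cx': 321.527, 'cy': 196.592, 'mount': [[0.0, -0.952, -0.305, 77.899], [1.0, 0.0, -0.0, 0.182], [0.0, -0.305, 0.952, -117.977], [0.0, 0.0, 0.0, 1.0]]}
ring_center []
clamp []
thimble_grip []
```

View pics/scene0.png

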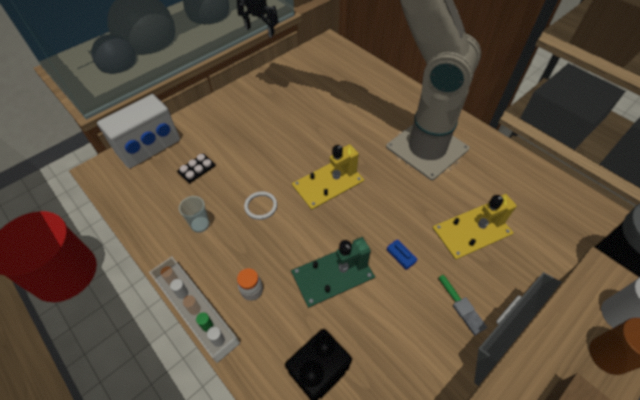

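View pics/side0.png

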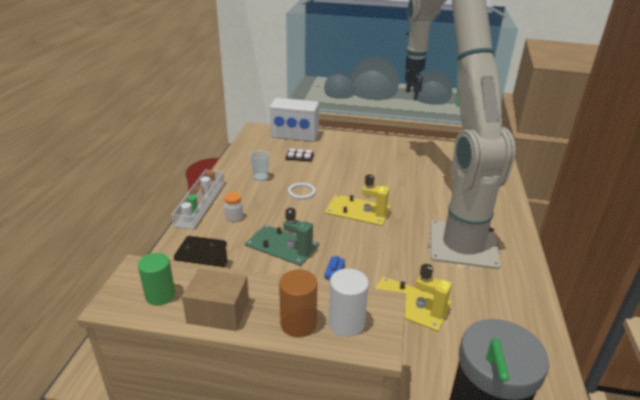

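Three clamps: the scene camera sees yellow ones at (328,177) and (475,227) and a green one at (334,273). The green one fits. In the side view it is at (281,239). The only white ring is at scene (261,206), side (302,191). I'll confirm with one crop and measure coarsely.

```bash
cat > h.py <<'E'
from cell import ctrl
import cv2, numpy as np
from scipy.spatial.transform import Rotation as R
def K(c):
    k=ctrl.calibration(c); f=200/np.tan(np.radians(k["vfov"]/2)); return f,k["cx"],k["cy"],k
def tool(s):
    T=np.eye(4); T[:3,:3]=R.from_euler("xyz",s["tool_rot"]).as_matrix(); T[:3,3]=s["eef_pos"]; return T
def pose(c,s=None):
    k=ctrl.calibration(c); return k["extrinsics"] if "extrinsics" in k else tool(s)@k["mount"]
def ray(c,u,v,T):
    f,cx,cy,_=K(c); d=np.stack([(np.asarray(u)-cx)/f,(np.asarray(v)-cy)/f,np.ones(np.shape(u))],-1)
    return T[:3,3],d@T[:3,:3].T
def cloud(c,d,T):
    v,u=np.mgrid[:400,:640]; o,r=ray(c,u,v,T); P=o+r*d[...,None]; P[d<=0]=np.nan; return P
def onplane(c,u,v,T,z):
    o,r=ray(c,u,v,T); return o+r*((z-o[2])/r[...,2])[...,None]
def tri(a):  # list of (o,d)
    A=0;b=0
    for o,d in a:
        d=d/np.linalg.norm(d); M=np.eye(3)-np.outer(d,d); A=A+M; b=b+M@o
    return np.linalg.solve(A,b)
E
python3 - <<'E'
from h import *
crop=[]
for c,(x,y),(rx,ry) in (("scene",(334,273),(261,206)),("side",(281,239),(302,191))):
    im=cv2.imread(f"pics/{c}0.png"); d=np.load(f"pics/{c}0.npy"); P=cloud(c,d,pose(c))
    crop.append(cv2.resize(im[y-50:y+50,x-65:x+65],None,fx=3,fy=3,interpolation=2))
    g=im.astype(int); m=(g[...,1]>g[...,2]+15)&(g[...,1]>g[...,0]+0)
    w=np.zeros(m.shape,bool); w[y-45:y+45,x-55:x+55]=1; m&=w
    Q=P[m]; Q=Q[np.isfinite(Q).all(1)]; print(c,len(Q),Q[:,2].min(),Q[:,2].max())
    lo=Q[(Q[:,2]<20)]; print("base",np.round(cv2.minAreaRect(lo[:,:2].astype(np.float32)),1) if 0 else cv2.minAreaRect(lo[:,:2].astype(np.float32)), lo.mean(0))
    hi=Q[Q[:,2]>90]; print("top",hi.mean(0) if len(hi) else None)
    wm=(g.min(2)>150); w[:]=0; w[ry-20:ry+20,rx-22:rx+22]=1
    Q=P[wm&w]; print("ring",np.nanmin(Q,0),np.nanmax(Q,0),len(Q))
    print("oak z",np.nanmedian(P[ry-30:ry-22,rx-20:rx+20,2]))
cv2.imwrite("pics/crop1.png",np.hstack(crop))
E
```

```text
scene 2677 5.182345939999323 125.32527097496097
base ((565.6571044921875, 122.81431579589844), (115.58743286132812, 198.728271484375), 72.76754760742188) [583.61390776 125.04736669  11.82112072]
top [509.35911278 146.08084302 104.6208412 ]
ring [ 540.26701991 -210.99855455   10.820241  ] [ 614.88578275 -152.5370504    14.94773082] 10
oak z 2.5172109030123693
side 1533 1.3024166465238523 110.4058001438101
base ((562.987060546875, 124.53488159179688), (123.65723419189453, 201.7135009765625), 72.67283630371094) [575.93600895 133.42032397  10.79716157]
top [502.33064053 152.69187691 102.76074971]
ring [ 518.50071536 -269.47736307   -3.87601358] [ 621.61429498 -141.65149233   19.33868305] 200
oak z 1.1245118830927936
```

View pics/crop1.png

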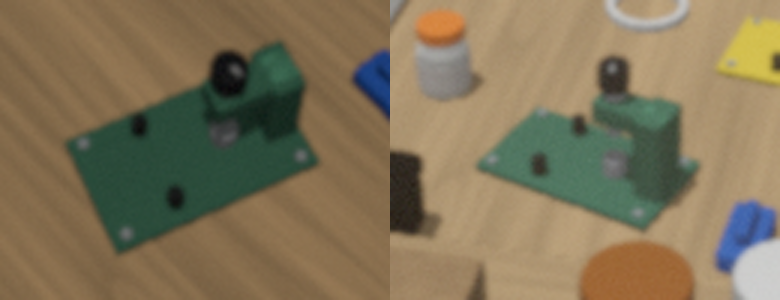

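The crop confirms the green clamp: column to the right (scene view), two dark rubber rests on the left, and a black thimble on top. The ring lies well clear of it. Next I'll move the wrist camera over the ring.

>>> play_rows([
  [0.5,5,-3,0,-6],
  [0.5,9.5,-5.5,0,-12],
  [0.5,14,-8,0,-18],
  [0.5,19,-11,0,-24],
  [0.5,23,-13,0,-30],
  [0.5,28,-16,0,-36],
  [0.5,33,-19,0,-42],
  [0.5,38,-21.5,0,-48],
  [0.5,42,-24,0,-54],
  [0.5,46,-26.5,0,-54],
])

```text
clock: 1.6
eef_pos: [541.3, -237.7, 256.6]
tool_rot: [3.141, 0.0, 1.274]
force: [1.5, -1.3, -0.2]
width: 42.8
gripper_force: 0.0
```

>>> play_rows([
  [0.5,0,0,0,0],
  [0.5,0,0,0,0],
])

```text
clock: 1.8
eef_pos: [540.9, -237.6, 256.3]
tool_rot: [3.142, -0.0, 1.276]
force: [-0.3, -0.2, 0.2]
width: 42.8
gripper_force: 0.0
```

Run:
```python
from h import *
s=ctrl.read_state(); print({k:np.round(s[k],3).tolist() for k in ("clock","qpos","eef_pos","tool_rot","force","torque","width")})
im,d=ctrl.get_image("wrist"); cv2.imwrite("pics/w1.png",im[:,:,::-1]); np.savez("pics/w1.npz",d=d,T=tool(s))
t=ctrl.trace("wrist","ring_center"); print([(r["bbox"],r["confidence"]) for r in t])
T=pose("wrist",s); P=cloud("wrist",d,T)
g=im.astype(int); print("oak",np.nanmedian(P[...,2]))
if t:
    m=t[0]["pixels"].astype(bool); Q=P[m]; Q=Q[np.isfinite(Q).all(1)]; zt=np.median(Q[:,2]); print("z",np.percentile(Q[:,2],[5,50,95]))
    v,u=np.nonzero(m); W=onplane("wrist",u,v,T,12.)
    c=cv2.minEnclosingCircle(W[:,:2].astype(np.float32)); print(c, Q.min(0),Q.max(0))
    (cc,ax,_)=cv2.fitEllipse(cv2.convexHull(np.stack([u,v],1).astype(np.int32))); print("ellipse",cc,ax)
```

```text
{'clock': 1.8, 'qpos': [0.517, 0.55, -0.235, 1.684, 0.153, 0.926, -0.072], 'eef_pos': [540.909, -237.553, 256.289], 'tool_rot': [3.142, -0.0, 1.276], 'force': [-0.293, -0.175, 0.178], 'torque': [-0.051, 0.016, -0.011], 'width': 42.847}
[([295.9, 88.3, 374.7, 166.9], 0.65)]
oak 0.7729586931381789
z [ 8.48047674 12.10821383 13.430989  ]
((568.8644409179688, -196.2357177734375), 49.87244415283203) [ 518.72780696 -244.98824575   -1.39904308] [ 618.04983705 -146.48135921   14.69487706]
ellipse (333.32757568359375, 128.36270141601562) (80.4720687866211, 82.12751007080078)
```

View pics/w1.png

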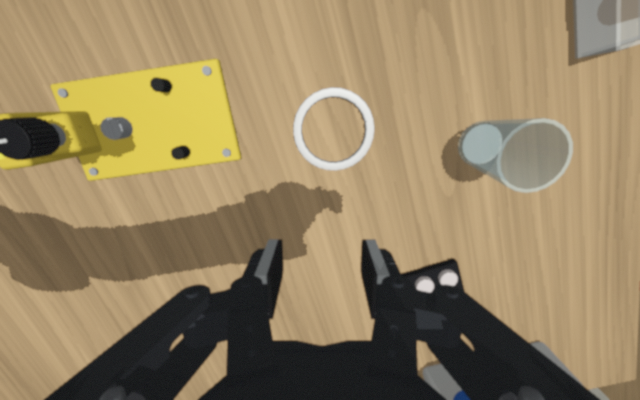

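The ring is at wrist pixel (333,128) between the yellow clamp (left) and the jar (515,150), with room on both sides. I'll grip its right rim (tool +y), which is the rim away from the column once it's placed. First, the closer second view.

>>> play_rows([
  [0.65,2,2.5,4,0],
  [0.65,4,5,8,0],
  [0.65,4.8,6,11,0],
  [0.65,4.8,6,13,0],
  [0.65,4.8,6,13,0],
  [0.65,4.8,6,13,0],
])

```text
clock: 2.5
eef_pos: [610.7, -212.9, 126.6]
tool_rot: [-3.141, 0.001, 1.27]
force: [0.9, 0.1, 0.6]
width: 29.8
gripper_force: 0.0
```

```bash
cat > ring.py <<'E'
from h import *
import sys
s=ctrl.read_state(); print({k:np.round(s[k],3).tolist() for k in ("clock","eef_pos","tool_rot","force","torque","width")})
im,d=ctrl.get_image("wrist"); cv2.imwrite(f"pics/{sys.argv[1]}.png",im[:,:,::-1]); np.savez(f"pics/{sys.argv[1]}.npz",d=d,T=tool(s))
t=ctrl.trace("wrist","ring_center"); print([(r["bbox"],r["confidence"]) for r in t])
T=pose("wrist",s); P=cloud("wrist",d,T); print("oak",np.nanmedian(P[...,2]))
m=t[0]["pixels"].astype(bool); Q=P[m]; Q=Q[np.isfinite(Q).all(1)]; print("z",np.percentile(Q[:,2],[5,50,95]))
v,u=np.nonzero(m); W=onplane("wrist",u,v,T,np.median(Q[:,2]))
print(cv2.minEnclosingCircle(W[:,:2].astype(np.float32)))
E
python3 ring.py w2
```

```text
{'clock': 2.5, 'eef_pos': [610.703, -212.865, 126.596], 'tool_rot': [-3.141, 0.001, 1.27], 'force': [0.943, 0.105, 0.559], 'torque': [-0.005, -0.04, -0.052], 'width': 29.812}
[([207.7, 134.1, 327.9, 246.6], 0.96)]
oak 0.7730794986213994
z [ 2.84248605 11.99707672 13.26560672]
((569.0429077148438, -195.39901733398438), 50.93846130371094)
```

>>> play_rows([
  [0.65,0.4,0,3,0],
  [0.65,0.4,0,6,0],
  [0.65,0.4,0,8.5,0],
  [0.65,0.4,0,9.5,0],
  [0.65,0.4,0,9.7,0],
  [0.65,0.4,0,9.7,0],
])

```text
clock: 3.2
eef_pos: [613.6, -207.6, 30.7]
tool_rot: [3.139, 0.0, 1.272]
force: [0.0, -0.2, 0.9]
width: 30.2
gripper_force: 0.0
```

>>> play_rows([
  [0.8,0,0,0,0],
  [0.9,0,0,0,0],
  [1,0,0,0,0],
  [1,0,0,0,0],
  [1,0,0,0,0],
  [1,0,0,0,0],
])

```text
clock: 3.8
eef_pos: [613.9, -207.5, 31.2]
tool_rot: [3.139, 0.0, 1.272]
force: [-1.2, -1.0, 5.0]
width: 7.5
gripper_force: 58.4
```

>>> play_rows([
  [1,0,0,-1,0],
  [1,0,0,-4,0],
  [1,0,0,-8,0],
  [1,0,0,-12,0],
  [1,4,-2,-16,0],
  [1,8,-4,-20,0],
  [1,12,-6.5,-22,0],
  [1,16,-9,-22,0],
  [1,20,-11,-22,0],
  [1,24,-13,-22,0],
])

```text
clock: 4.8
eef_pos: [559.4, 57.2, 251.1]
tool_rot: [3.139, -0.001, 1.272]
force: [0.9, 0.4, 0.4]
width: 7.6
gripper_force: 58.4
```

>>> play_rows([
  [1,0,0,0,0],
  [1,0,0,0,0],
  [1,0,0,0,0],
])

```text
clock: 5.1
eef_pos: [560.1, 54.1, 249.7]
tool_rot: [3.141, 0.001, 1.271]
force: [-0.4, -0.1, -0.1]
width: 7.7
gripper_force: 58.4
```

Run:
```python
from h import *
s=ctrl.read_state(); print({k:np.round(s[k],3).tolist() for k in ("clock","qpos","eef_pos","tool_rot","force","torque","width")})
im,d=ctrl.get_image("wrist"); cv2.imwrite("pics/w3.png",im[:,:,::-1]); np.savez("pics/w3.npz",d=d,T=tool(s))
for n in ("anvil","thimble_grip","clamp","ring_center","food_pot"):
    t=ctrl.trace("wrist",n); print(n,[(r["bbox"],round(r["confidence"],2)) for r in t])
T=pose("wrist",s); P=cloud("wrist",d,T); g=im.astype(int)
m=(g[...,1]>g[...,0]+12)&(g[...,1]>g[...,2]+0)&(P[...,2]<160)
Q=P[m]; Q=Q[np.isfinite(Q).all(1)]
lo=Q[abs(Q[:,2]-10)<5]; print("base",cv2.minAreaRect(lo[:,:2].astype(np.float32)),np.median(lo[:,2]))
hi=Q[abs(Q[:,2]-104)<6]; print("top",cv2.minAreaRect(hi[:,:2].astype(np.float32)) if len(hi)>5 else 0,len(hi))
```

```text
{'clock': 5.1, 'qpos': [0.005, 0.517, -0.228, 1.769, 0.148, 0.872, -0.59], 'eef_pos': [560.085, 54.079, 249.671], 'tool_rot': [3.141, 0.001, 1.271], 'force': [-0.358, -0.124, -0.1], 'torque': [-0.07, 0.04, -0.044], 'width': 7.711}
anvil []
thimble_grip [([230.9, 97.3, 283.1, 145.6], 0.78)]
clamp [([188.6, 58.8, 396.9, 168.3], 0.79), ([1.7, 9.1, 35.6, 126.2], 0.68), ([139.0, 274.0, 279.8, 342.3], 0.63)]
ring_center [([145.3, 164.3, 328.5, 329.0], 0.69)]
food_pot [([455.9, 134.7, 550.7, 197.3], 0.97)]
base ((652.6954345703125, 11.098907470703125), (206.62351989746094, 513.8472290039062), 38.714176177978516) 10.306065299628813
top ((510.6612548828125, 138.55125427246094), (49.02880859375, 82.51929473876953), 72.86048126220703) 2857
```

View pics/w3.png

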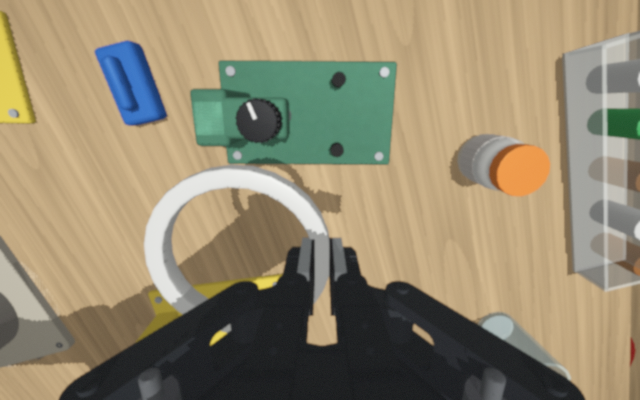

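The ring is held at the jaws (315,250), with its centre near (237,245). The green clamp is at (307,112), its rests at (338,79) and (336,150), and its thimble at (259,121). The food pot at (505,165) is clear. Next I'll compute the clamp pose and how the ring sits in hand.

```bash
cat > clamp.py <<'E'
from h import *
import sys
def circ(P):  # circle fit
    A=np.c_[2*P,np.ones(len(P))]; c=np.linalg.lstsq(A,(P**2).sum(1),rcond=None)[0]; return c[:2],np.sqrt(c[2]+c[0]**2+c[1]**2)
def ana(name,box,tb,rb):
    z=np.load(f"pics/{name}.npz"); Tt=z["T"]; d=z["d"]; im=cv2.imread(f"pics/{name}.png"); T=Tt@ctrl.calibration("wrist")["mount"]
    P=cloud("wrist",d,T); g=im.astype(int); inb=lambda b:(lambda m:(m.__setitem__((slice(b[1],b[3]),slice(b[0],b[2])),True),m)[1])(np.zeros((400,640),bool))
    gr=(g[...,1]>g[...,2]+12)&(abs(P[...,2]-10)<5)&inb(box)
    v,u=np.nonzero(gr); W=onplane("wrist",u,v,T,10.)[:,:2].astype(np.float32); r=cv2.minAreaRect(W); print("base",r)
    bx=cv2.boxPoints(r); e=[bx[1]-bx[0],bx[2]-bx[1]]; e=max(e,key=np.linalg.norm); e=e/np.linalg.norm(e)
    if e[0]>0: e=-e
    print("x dir",e,"yaw72?",np.degrees(np.arctan2(-e[0],e[1])),"axis",np.array(r[0])+32.5*e,"seat",np.array(r[0])-12.5*e)
    for b in tb:
        m=inb(b)&(P[...,2]>140)&(P[...,2]<150); print("thimble top z",np.median(P[m][:,2]),m.sum()); v,u=np.nonzero(m); W=onplane("wrist",u,v,T,145.)[:,:2]; print(cv2.minEnclosingCircle(W.astype(np.float32)))
    for b in rb:
        m=inb(b)&(g.max(2)<60); v,u=np.nonzero(m); m2=m&(P[...,2]>27)
        print("rest",onplane("wrist",u.mean(),v.mean(),T,25.)[:2], "z",np.nanpercentile(P[m][:,2],[50,95]), np.nanmean(P[m2],0))
    return P,g,Tt,inb
E
python3 - <<'E'
from clamp import *
P,g,Tt,inb=ana("w3",(180,55,400,172),[(225,92,290,150)],[(325,68,350,92),(323,138,350,162)])
m=(g.min(2)>125)&inb((130,160,335,330))&(P[...,2]>190)&(P[...,2]<300)
L=(P[m]-Tt[:3,3])@Tt[:3,:3]; L=L[np.isfinite(L).all(1)]
A=np.c_[L[:,:2],np.ones(len(L))]
for i in range(4):
    c=np.linalg.lstsq(A,L[:,2],rcond=None)[0]; r=abs(L[:,2]-A@c); k=r<3; A=A[k];L=L[k]
print("ring plane (tool)",c,len(L)); print(circ(L[:,:2]),L.min(0),L.max(0))
E
```

```text
base ((563.858154296875, 122.10218811035156), (117.00797271728516, 202.98435974121094), 72.82760620117188)
x dir [-0.95542073  0.29524776] yaw72? 72.82761 axis [532.80698013 131.69774055] seat [575.80091381 118.41159105]
thimble top z 145.27515802699352 1503
((533.51611328125, 131.59266662597656), 16.574737548828125)
rest [607.98583324 147.72329409] z [30.29399486 31.69524873] [607.90033839 147.62383865  30.41517858]
rest [584.75010595  74.88563919] z [30.30171703 31.4517525 ] [584.77353245  75.39527924  30.28215141]
ring plane (tool) [1.23635241e-03 1.01862338e-02 1.90166120e+01] 6822
(array([ -0.17075014, -43.90289335]), np.float64(44.65410323851431)) [-46.9527357  -94.0871651   16.22002535] [48.67440934  6.65288919 22.04984109]
```

>>> play_rows([
  [1,2,3,0,0],
  [1,4,6,2,0],
  [1,6,9,5,0],
  [1,6.6,9,7,0],
  [1,6.6,9,7,0],
  [1,6.6,9,7,0],
  [1,6.6,9,7,0],
])

```text
clock: 6.1
eef_pos: [665.8, 91.5, 180.9]
tool_rot: [3.14, -0.001, 1.272]
force: [0.1, 0.5, -0.3]
width: 7.8
gripper_force: 58.5
```

Run:
```python
from h import *
s=ctrl.read_state(); print({k:np.round(s[k],3).tolist() for k in ("clock","qpos","eef_pos","tool_rot","force","torque","width")})
im,d=ctrl.get_image("wrist"); cv2.imwrite("pics/w4.png",im[:,:,::-1]); np.savez("pics/w4.npz",d=d,T=tool(s))
for n in ("thimble_grip","clamp","ring_center","food_pot"):
    t=ctrl.trace("wrist",n); print(n,[(r["bbox"],round(r["confidence"],2)) for r in t])
```

```text
{'clock': 6.1, 'qpos': [-0.063, 0.745, -0.204, 1.52, 0.178, 0.893, -0.625], 'eef_pos': [665.753, 91.475, 180.917], 'tool_rot': [3.14, -0.001, 1.272], 'force': [0.07, 0.542, -0.26], 'torque': [0.045, -0.033, 0.02], 'width': 7.772}
thimble_grip [([56.8, 206.7, 141.8, 268.5], 0.58)]
clamp [([57.2, 358.7, 101.9, 386.5], 0.95), ([32.6, 123.1, 319.9, 269.1], 0.82)]
ring_center [([144.5, 166.5, 328.6, 331.9], 0.84)]
food_pot []
```

View pics/w4.png

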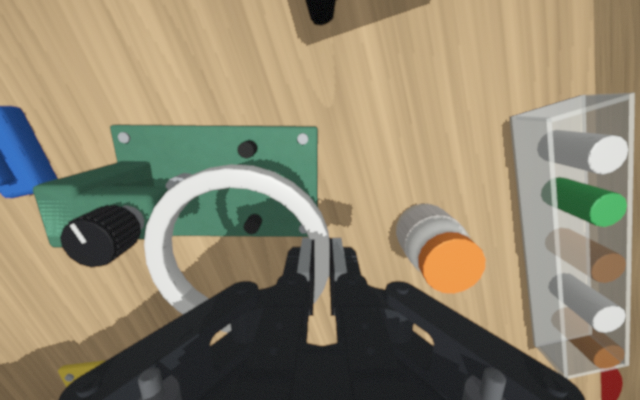

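Both rests (247,148) and (253,223) and the thimble (100,237) are visible. The food pot (440,245) is on the retreat side, so I'll check its distance and the clamp from this second view.

Run:
```python
from clamp import *
P,g,Tt,inb=ana("w4",(105,120,322,240),[(50,195,150,270)],[(235,138,260,160),(241,212,262,236)])
m=(g[...,2]>180)&(g[...,0]<110)&inb((400,220,500,300)); L=(P[m]-Tt[:3,3])@Tt[:3,:3]; print("cap tool",np.nanmin(L,0),np.nanmax(L,0),np.nanmedian(P[m][:,2]))
m=(g.min(2)>125)&inb((130,160,335,330))&(P[...,2]>130)&(P[...,2]<190)
L=(P[m]-Tt[:3,3])@Tt[:3,:3]; L=L[np.isfinite(L).all(1)]
A=np.c_[L[:,:2],np.ones(len(L))]
for i in range(4):
    c=np.linalg.lstsq(A,L[:,2],rcond=None)[0]; r=abs(L[:,2]-A@c); k=r<3; A=A[k];L=L[k]
print("ring plane (tool)",c,circ(L[:,:2]),L.min(0),L.max(0))
# foot: grey pixels near axis between 45 and 75
Z=P[...,2]; a=np.array([533.3,131.7]); m=(np.hypot(P[...,0]-a[0],P[...,1]-a[1])<13)&(Z<78)&(Z>20)&((g.max(2)-g.min(2))<25); v,u=np.nonzero(m)
print("grey near axis",len(v),np.percentile(Z[m],[0,10,50,90,100]) if len(v) else 0,(u.min(),u.max(),v.min(),v.max()) if len(v) else 0)
```

```text
base ((564.7528076171875, 122.15463256835938), (117.9019546508789, 202.53750610351562), 72.45586395263672)
x dir [-0.9534851  0.3014404] yaw72? 72.455864 axis [533.76454353 131.95144558] seat [576.67137146 118.38662767]
thimble top z 145.18453008703204 2394
((536.0881958007812, 132.1088104248047), 18.605539321899414)
rest [610.28619265 148.52274791] z [30.0334896  31.42661706] [610.53164921 148.5412558   30.16443998]
rest [586.87087038  75.3390689 ] z [29.72632961 31.03268334] [586.24306982  74.73405673  30.08774602]
cap tool [-141.62624057   86.04338566   93.58594441] [-26.23237988 192.37037341 182.06358779] 85.26882595405998
ring plane (tool) [1.43895169e-03 7.61700612e-03 1.90767639e+01] (array([ -0.21433427, -43.92531114]), np.float64(44.67153362403436)) [-47.12948397 -94.69821918  16.51040829] [48.72006985  6.70390825 22.05448868]
grey near axis 152 [20.18886707 24.90694175 30.03386125 31.17718501 32.56195081] (np.int64(166), np.int64(187), np.int64(175), np.int64(189))
```

>>> play_rows([
  [1,-0.1,0,4,0],
  [1,-0.1,0,8,0],
  [1,-0.1,0,10.5,0],
  [1,-0.1,0,11.7,0],
  [1,-0.1,0,11.7,0],
  [1,-0.1,0,11.7,0],
])

```text
clock: 6.95
eef_pos: [666.1, 91.4, 63.6]
tool_rot: [3.14, -0.001, 1.272]
force: [0.5, -0.3, 0.3]
width: 7.6
gripper_force: 58.5
```

>>> play_rows([
  [1,0,-1,0,0],
  [1,0,-2,0,0],
  [1,-0.1,-3,0,0],
  [1,-0.1,-4,0,0],
  [1,-0.1,-4.6,0,0],
  [1,-0.1,-4.95,0,0],
  [1,-0.1,-4.95,0,0],
  [1,-0.1,-4.95,0,0],
])

```text
clock: 7.75
eef_pos: [617.9, 104.7, 62.3]
tool_rot: [3.141, -0.0, 1.272]
force: [0.5, -0.4, -0.2]
width: 7.9
gripper_force: 58.5
```

Run:
```python
from clamp import *
s=ctrl.read_state(); print({k:np.round(s[k],3).tolist() for k in ("clock","eef_pos","tool_rot","force","torque","width")})
im,d=ctrl.get_image("wrist"); cv2.imwrite("pics/w5.png",im[:,:,::-1]); np.savez("pics/w5.npz",d=d,T=tool(s))
b,_=ctrl.get_image("side"); c,_=ctrl.get_image("scene")
up=lambda a,x0,y0:cv2.resize(a[y0:y0+100,x0:x0+133,::-1],(400,300),interpolation=2)
cv2.imwrite("pics/m5.png",np.vstack([cv2.resize(im[:,:,::-1],(480,300)),np.zeros((0,480,3),np.uint8)])); 
cv2.imwrite("pics/m5.png",np.vstack([np.hstack([up(b,215,185),up(c,270,210)]),cv2.copyMakeBorder(cv2.resize(im[:,:,::-1],(480,300)),0,0,0,320,0)]))
```

```text
{'clock': 7.75, 'eef_pos': [617.879, 104.699, 62.338], 'tool_rot': [3.141, -0.0, 1.272], 'force': [0.465, -0.4, -0.244], 'torque': [0.007, -0.075, -0.037], 'width': 7.878}
```

View pics/m5.png

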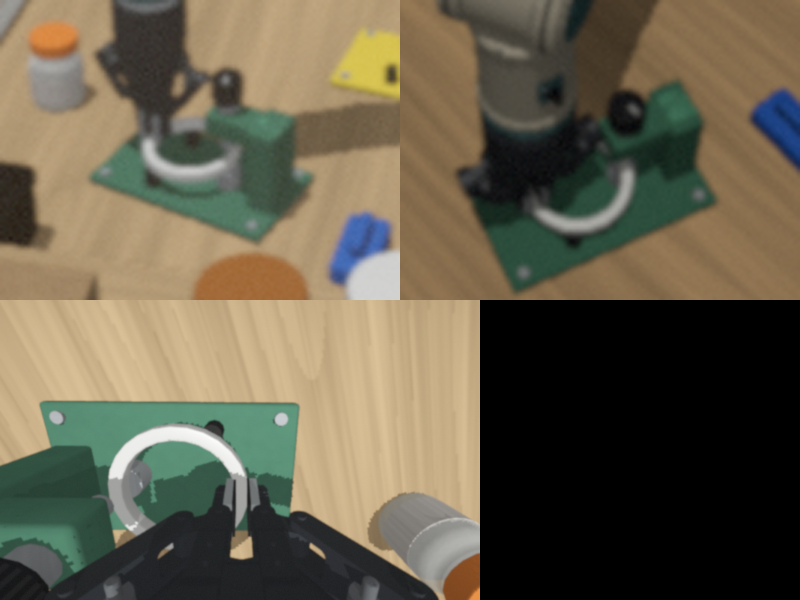

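The side view (205,160) and scene view show the ring under the arm, clear of foot and column. The wrist view shows a rest at (213,427) peeking out from under the rim. I'll measure the remaining offset before lowering.

Run:
```python
from clamp import *
P,g,Tt,inb=ana("w5",(52,133,400,320),[],[])
T=Tt@ctrl.calibration("wrist")["mount"]; Z=P[...,2]
m=(g.min(2)>110)&inb((130,160,335,330))&(Z>36)&(Z<50)
Q=P[m]; z=np.median(Q[:,2]); print("ring top z",z,np.percentile(Q[:,2],[5,95]))
v,u=np.nonzero(m&(abs(Z-z)<2.5)); W=onplane("wrist",u,v,T,z)[:,:2]; print("ring",circ(W),cv2.minEnclosingCircle(W.astype(np.float32)))
L=(P[m&(abs(Z-z)<2.5)]-Tt[:3,3])@Tt[:3,:3]; A=np.c_[L[:,:2],np.ones(len(L))]; print("plane",np.linalg.lstsq(A,L[:,2],rcond=None)[0])
# rest & anvil
m=(g.max(2)<60)&inb((270,158,305,190)); print("rest px",m.sum(),P[m].mean(0), np.nanpercentile(Z[m],[10,50,90]))
if m.sum(): v,u=np.nonzero(m); W=onplane("wrist",u,v,T,30.)[:,:2]; print(circ(W),cv2.minEnclosingCircle(W.astype(np.float32)))
gy=(g.max(2)-g.min(2)<18)&inb((150,190,230,280))&(abs(Z-30)<2.5); v,u=np.nonzero(gy); print("anvil px",len(v)); W=onplane("wrist",u,v,T,30.)[:,:2]
print(W.min(0),W.max(0),((W-[576.5,118.3])@np.array([[-.955,.296],[-.296,-.955]]).T).min(0)if len(W) else 0,((W-[576.5,118.3])@np.array([[-.955,.296],[-.296,-.955]]).T).max(0) if len(W) else 0)
c=cv2.resize(cv2.imread("pics/w5.png")[120:370,50:350],(720,600)); cv2.imwrite("pics/c5.png",c)
```

```text
base ((564.5052490234375, 122.68890380859375), (117.92647552490234, 202.0931854248047), 72.49272918701172)
x dir [-0.95367885  0.30082682] yaw72? 72.49273 axis [533.51068687 132.46577549] seat [576.42623425 118.9285686 ]
ring top z 43.73207779213203 [38.3142604  45.11159374]
ring (array([575.63621544, 117.29004224]), np.float64(44.80707715034657)) ((576.3616333007812, 116.23358917236328), 51.24330139160156)
plane [1.70073461e-04 1.11385697e-02 1.90217769e+01]
rest px 289 [nan nan nan] [19.51471551 29.53891392 30.89830242]
(array([613.23228826, 152.49509268]), np.float64(4.032026257379164)) ((612.3239135742188, 151.62290954589844), 6.392317295074463)
anvil px 557
[532.58788019 119.08159   ] [547.420123   142.07385989] [ 31.45861692 -12.55944079] [43.27444836 11.75386176]
```

View pics/c5.png

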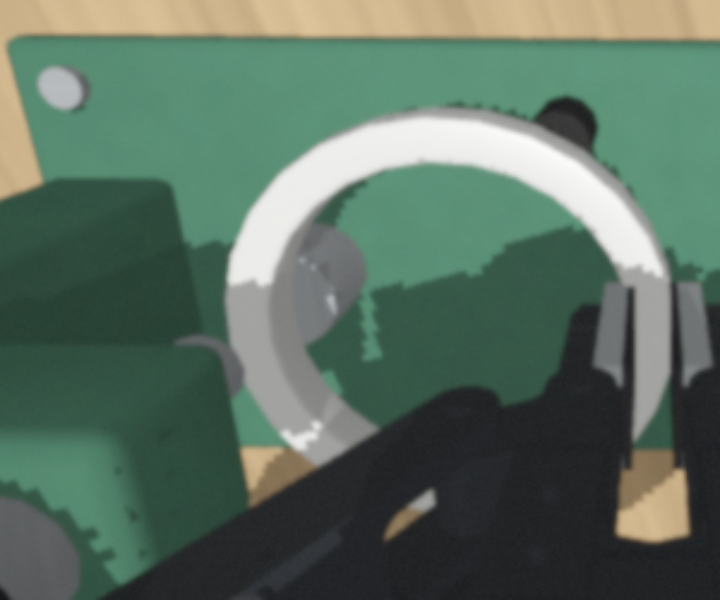

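The crop shows the ring rim across the anvil (330,285) and over the rest (570,120), within about 1 mm of centre. I'll make the small correction and lower gently.

>>> play_rows([
  [1,0.1,0.05,0,0],
  [1,0.1,0.05,0.05,0],
  [1,0.1,0.05,0.05,0],
])

```text
clock: 8.2
eef_pos: [618.3, 105.6, 61.7]
tool_rot: [3.142, -0.0, 1.272]
force: [-0.1, 0.2, 0.4]
width: 7.6
gripper_force: 58.5
```

>>> play_rows([
  [1,0,0,0.04,0],
  [1,0,0,0.08,0],
  [1,0,0,0.08,0],
])

```text
clock: 8.5
eef_pos: [618.2, 105.6, 61.0]
tool_rot: [3.142, 0.0, 1.272]
force: [0.8, 0.1, -0.1]
width: 7.3
gripper_force: 58.5
```

>>> play_rows([
  [1,0,0,0.04,0],
  [1,0,0,0.04,0],
  [1,0,0,0.08,0],
  [1,0,0,0.08,0],
])

```text
clock: 8.9
eef_pos: [618.4, 105.5, 60.5]
tool_rot: [3.141, -0.0, 1.272]
force: [-0.6, -1.2, 4.2]
width: 7.9
gripper_force: 59.2
```

Contact at about 4 N: the ring is seated. Release.

>>> play_rows([
  [0.85,0,0,0,0],
  [0.78,0,0,0,0],
  [0.7,0,0,0,0],
  [0.65,0,0,0,0],
  [0.65,0,0,0,0],
  [0.65,0,0,0,0],
])

```text
clock: 9.5
eef_pos: [618.3, 105.6, 60.1]
tool_rot: [3.142, -0.0, 1.272]
force: [0.4, 0.6, -0.0]
width: 29.9
gripper_force: 0.0
```

>>> play_rows([
  [0.65,0,0,-1,0],
  [0.65,0,0,-3,0],
  [0.65,0,0,-6,0],
  [0.65,0,0,-10,0],
  [0.65,0,0,-13,0],
  [0.65,0,0,-15,0],
  [0.65,-4,0,-17,0],
  [0.65,-7,0,-17,0],
  [0.65,-7,0,-17,0],
  [0.65,-7,0,-17,0],
])

```text
clock: 10.5
eef_pos: [597.6, 37.9, 231.0]
tool_rot: [3.141, -0.0, 1.27]
force: [0.1, 1.3, -0.4]
width: 29.7
gripper_force: 0.0
```

Run:
```python
from clamp import *
s=ctrl.read_state(); print({k:np.round(s[k],3).tolist() for k in ("clock","qpos","eef_pos","tool_rot","force","torque","width")})
im,d=ctrl.get_image("wrist"); cv2.imwrite("pics/w6.png",im[:,:,::-1]); np.savez("pics/w6.npz",d=d,T=tool(s))
for n in ("thimble_grip","clamp","ring_center"):
    t=ctrl.trace("wrist",n); print(n,[(r["bbox"],round(r["confidence"],2)) for r in t])
```

```text
{'clock': 10.5, 'qpos': [0.029, 0.588, -0.22, 1.691, 0.158, 0.879, -0.557], 'eef_pos': [597.629, 37.898, 231.049], 'tool_rot': [3.141, -0.0, 1.27], 'force': [0.114, 1.287, -0.404], 'torque': [0.015, 0.036, 0.052], 'width': 29.711}
thimble_grip [([165.2, 89.8, 225.5, 141.6], 0.91), ([129.4, 51.3, 365.9, 165.9], 0.33)]
clamp [([72.2, 280.1, 246.8, 374.6], 0.92), ([127.8, 50.2, 364.9, 168.3], 0.76)]
ring_center [([233.9, 60.2, 327.1, 161.5], 0.64)]
```

View pics/w6.png

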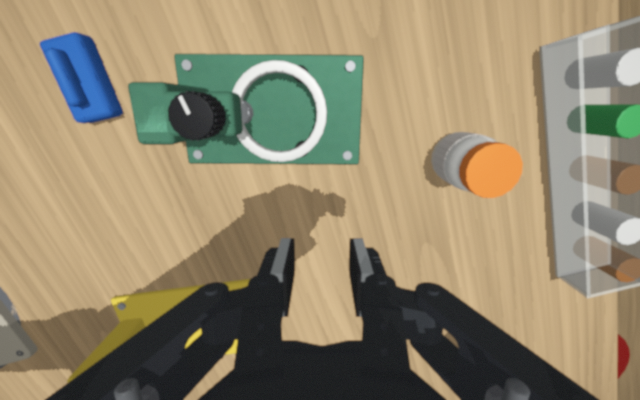

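The ring lies on anvil and rests at (280,110) with its rim under the arm, and the thimble is at (196,117). Measuring both.

Run:
```python
from clamp import *
P,g,Tt,inb=ana("w6",(170,50,368,170),[(160,85,230,145)],[])
T=Tt@ctrl.calibration("wrist")["mount"]; Z=P[...,2]
m=(g.min(2)>125)&inb((230,57,332,166))&(Z>36)&(Z<48); z=np.median(Z[m]); print("z",z,np.percentile(Z[m],[5,95]))
v,u=np.nonzero(m); W=onplane("wrist",u,v,T,42.)[:,:2]; print(circ(W),cv2.minEnclosingCircle(W.astype(np.float32)))
# thimble circle via top-face mask centroid
t=inb((160,85,230,145))&(Z>141)&(Z<149); v,u=np.nonzero(t); W=onplane("wrist",u,v,T,145.)[:,:2]; print("thimble centroid",W.mean(0),circ(W))
```

```text
base ((564.1616821289062, 121.72480773925781), (117.592041015625, 201.9498291015625), 72.40571594238281)
x dir [-0.9532208  0.3022748] yaw72? 72.40571 axis [533.18200684 131.54873848] seat [576.07694149 117.94637275]
thimble top z 145.2300929627876 1880
((534.1779174804688, 131.25743103027344), 16.931293487548828)
z 42.14352637899643 [40.25956437 43.51360839]
(array([575.91245652, 117.61988192]), np.float64(44.53559706809066)) ((575.5732421875, 117.60907745361328), 49.57155990600586)
thimble centroid [533.92592614 131.53086431] (array([533.87749442, 131.33493673]), np.float64(11.500145054882495))
```

Ring centre is within about 0.7 mm of the seat and level at 42 mm. Next I wind the wrist anticlockwise above the thimble so there's room for one clockwise turn of over 4 rad.

>>> play_rows([
  [0.3,1,-1,0,-8],
  [0.3,2,-3,0,-16],
  [0.3,4,-5,0,-24],
  [0.3,6,-7,0,-32],
  [0.3,7.1,-8.9,0,-40],
  [0.3,7.1,-8.9,0,-48],
  [0.3,7.1,-8.9,0,-56],
  [0.3,7.1,-8.9,0,-64],
  [0.3,7.1,-8.9,0,-72],
  [0.3,7.1,-8.9,0,-80],
])

```text
clock: 11.7
eef_pos: [533.4, 133.8, 230.1]
tool_rot: [3.141, -0.0, 2.676]
force: [-0.0, -0.5, -0.3]
width: 59.5
gripper_force: 0.0
```

>>> play_rows([
  [0.3,0,0,0,-8],
  [0.3,0,0,0,-16],
  [0.3,0,0,0,-24],
  [0.3,0,0,0,-32],
  [0.3,0,0,0,-40],
  [0.3,0,0,0,-48],
  [0.3,0,0,0,-56],
  [0.3,0,0,0,-60],
  [0.3,0,0,0,-60],
  [0.3,0,0,0,-60],
])

```text
clock: 12.7
eef_pos: [533.4, 133.3, 230.0]
tool_rot: [3.141, -0.0, -2.569]
force: [-0.5, 0.6, -0.4]
width: 59.6
gripper_force: 0.0
```

Run:
```python
from clamp import *
s=ctrl.read_state(); print({k:np.round(s[k],3).tolist() for k in ("clock","qpos","eef_pos","tool_rot","force","torque","width")})
im,d=ctrl.get_image("wrist"); cv2.imwrite("pics/w7.png",im[:,:,::-1]); T=tool(s)@ctrl.calibration("wrist")["mount"]; P=cloud("wrist",d,T); Z=P[...,2]
m=(im.max(2)<90)&(Z>140)&(Z<150)&(np.hypot(P[...,0]-534,P[...,1]-132)<30)
v,u=np.nonzero(m); W=onplane("wrist",u,v,T,145.)[:,:2]; print(len(v),np.median(Z[m]),W.mean(0),cv2.minEnclosingCircle(W.astype(np.float32)))
a=s["tool_rot"][2]; e=np.array([533.7,131.6])-s["eef_pos"][:2]; print("dx,dy",e@[np.cos(a),np.sin(a)],e@[np.sin(a),-np.cos(a)])
```

```text
{'clock': 12.7, 'qpos': [0.266, 0.662, -0.899, 1.813, 0.62, 0.975, 1.247], 'eef_pos': [533.414, 133.292, 230.041], 'tool_rot': [3.141, -0.0, -2.569], 'force': [-0.507, 0.634, -0.4], 'torque': [0.025, -0.018, -0.032], 'width': 59.613}
1207 145.23483730665149 [530.93419015 129.52464552] ((531.4863891601562, 130.2072296142578), 16.546829223632812)
dx,dy 0.6773127135859455 -1.5771712244551317
```

The thimble seen from both wrist yaws averages to an axis near (532.8,130.2). Descend over it and grip.

>>> play_rows([
  [0.3,0.2,-0.2,2,0],
  [0.3,0.2,-0.2,5,0],
  [0.3,0.2,-0.2,7.5,0],
  [0.3,0.2,-0.2,9,0],
  [0.3,0.2,-0.2,9,0],
  [0.3,0.2,-0.2,9,0],
  [0.3,0.2,-0.2,9,0],
])

```text
clock: 13.45
eef_pos: [533.7, 130.6, 141.4]
tool_rot: [-3.141, 0.002, -2.568]
force: [-0.4, 0.1, -0.4]
width: 59.9
gripper_force: 0.0
```

>>> play_rows([
  [0.4,0,0,0,0],
  [0.5,0,0,0,0],
  [0.56,0,0,0,0],
  [0.6,0,0,0,0],
  [0.64,0,0,0,0],
  [0.68,0,0,0,0],
  [0.68,0,0,0,0],
])

```text
clock: 14.15
eef_pos: [532.4, 131.2, 140.8]
tool_rot: [3.14, 0.001, -2.567]
force: [-3.1, 2.0, 6.3]
width: 30.3
gripper_force: 58.8
```

```bash
cat > st.py <<'E'
from cell import ctrl
import numpy as np
s=ctrl.read_state(); print({k:np.round(s[k],3).tolist() for k in ("clock","qpos","eef_pos","tool_rot","force","torque","width","gripper_force")},"tau7",round(s["tau"][6],3))
a=s["tool_rot"][2]; f=s["force"]; print("tool fx,fy",f[0]*np.cos(a)+f[1]*np.sin(a),f[0]*np.sin(a)-f[1]*np.cos(a),"yawdeg",np.degrees(a))
E
python3 st.py
```

```text
{'clock': 14.15, 'qpos': [0.204, 0.77, -0.797, 1.895, 0.757, 0.808, 1.138], 'eef_pos': [532.367, 131.22, 140.823], 'tool_rot': [3.14, 0.001, -2.567], 'force': [-3.119, 1.97, 6.336], 'torque': [0.424, 0.664, -0.085], 'width': 30.299, 'gripper_force': 58.778} tau7 0.03
tool fx,fy 1.5465926149945843 3.3496764874670295 yawdeg -147.05744418381627
```

Gripped (width 30.3). I'll ease off the small side load, then turn the first 48°. Contact can't come before about 65°.

>>> play_rows([
  [1,0,0.1,-0.05,0],
  [1,0,0.1,-0.05,0],
  [1,0,0.1,-0.05,6],
  [1,0,0.1,-0.05,12],
  [1,0,0.1,-0.05,18],
  [1,0,0.1,-0.05,24],
  [1,0,0.1,-0.05,24],
])

```text
clock: 14.85
eef_pos: [532.2, 131.5, 140.9]
tool_rot: [3.141, 0.0, -2.986]
force: [-1.6, 2.4, 2.7]
width: 30.5
gripper_force: 59.5
```

```bash
cat > tq.py <<'E'
from cell import ctrl
import numpy as np
t=[];q=[];f=[]
for i in range(6):
    s=ctrl.read_state(); t.append(s["torque"]); q.append(s["tau"][6]); f.append(s["force"]); ctrl.get_image("wrist") if i<5 else 0
y=np.degrees(s["tool_rot"][2])
print("yaw",round(y,2),"cw",round((-147.06-y)%360,2),"tz",np.round(np.mean(t,0),3),"sd",np.std(t,0)[2].round(3),"tau7",np.mean(q).round(3),"f",np.mean(f,0).round(1),"q",np.round(s["qpos"],2),"w",s["width"].__round__(1),"pos",np.round(s["eef_pos"],1),"clk",s["clock"])
E
python3 tq.py
```

```text
yaw -171.0 cw 23.94 tz [ 0.633  0.452 -0.074] sd 0.062 tau7 -0.05 f [-1.9  2.9  3.7] q [ 0.14  0.74 -0.69  1.9   0.67  0.75  0.8 ] w 30.2 pos [532.2 131.5 140.9] clk 15.1
```

```bash
sed -i 's/^y=np/print("tz_i",np.round([a[2] for a in t],3),"tau_i",np.round(q,3))\ny=np/; s/range(6)/range(3)/; s/i<5/i<2/' tq.py
```

>>> play_rows([
  [1,0,0.05,0,6],
  [1,0,0.05,0,12],
  [1,0,0.05,0,18],
  [1,0,0.05,0,24],
])

```text
clock: 15.5
eef_pos: [532.2, 131.8, 140.9]
tool_rot: [3.141, 0.0, 2.876]
force: [-2.4, 3.8, 3.9]
width: 30.6
gripper_force: 59.7
```

```bash
python3 tq.py
```

```text
tz_i [ 0.099 -0.128 -0.176] tau_i [ 0.729  0.016 -0.411]
yaw 164.93 cw 48.01 tz [ 0.728  0.504 -0.068] sd 0.12 tau7 0.111 f [-2.4  3.8  3.6] q [ 0.08  0.71 -0.58  1.9   0.57  0.71  0.47] w 30.4 pos [532.3 131.8 140.9] clk 15.6
```

Moving torque reads about +0.10, as the drag should. After stopping it rebounds, so from here I'll sample at the end of short moving calls.

Create r.py:
```python
from cell import ctrl
import numpy as np
s=ctrl.read_state(); y=np.degrees(s["tool_rot"][2])
print("cw",round((-147.06-y)%360,2),"tz",np.round(s["torque"][2],3),"tau7",round(s["tau"][6],3),"qd7",round(s["qd"][6],2),"f",np.round(s["force"],1),"q7",round(s["qpos"][6],2),"w",round(s["width"],1),"clk",s["clock"])
```

```text
(no output)
```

>>> play_rows([
  [1,0.1,0.1,0,3],
  [1,0.1,0.1,0,6],
])

```text
clock: 15.8
eef_pos: [532.2, 131.9, 140.9]
tool_rot: [-3.141, 0.001, 2.775]
force: [-0.8, 1.8, 3.9]
width: 30.4
gripper_force: 59.8
```

```bash
python3 r.py
```

```text
cw 53.96 tz 0.153 tau7 0.303 qd7 -0.41 f [-0.8  1.8  3.9] q7 0.38 w 30.4 clk 15.8
```

>>> play_rows([
  [1,0,0,0,3],
  [1,0,0,0,6],
])

```text
clock: 16.0
eef_pos: [532.2, 132.0, 140.9]
tool_rot: [-3.142, 0.001, 2.67]
force: [-0.6, 2.0, 4.5]
width: 30.3
gripper_force: 59.7
```

```bash
python3 r.py
```

```text
cw 59.97 tz 0.091 tau7 0.304 qd7 -0.39 f [-0.6  2.   4.5] q7 0.3 w 30.3 clk 16.0
```

>>> play_rows([
  [1,0,0,0,3],
  [1,0,0,0,6],
])

```text
clock: 16.2
eef_pos: [532.3, 132.0, 140.9]
tool_rot: [3.141, 0.001, 2.565]
force: [-0.2, 0.7, 3.9]
width: 30.2
gripper_force: 59.7
```

```bash
python3 r.py
```

```text
cw 65.96 tz 0.063 tau7 0.299 qd7 -0.39 f [-0.2  0.7  3.9] q7 0.22 w 30.2 clk 16.2
```

>>> play_rows([
  [1,0,0,0,3],
  [1,0,0,0,6],
])

```text
clock: 16.4
eef_pos: [532.3, 132.1, 140.9]
tool_rot: [3.141, 0.001, 2.461]
force: [-0.5, 2.3, 4.9]
width: 30.4
gripper_force: 59.7
```

```bash
python3 r.py
```

```text
cw 71.96 tz 0.149 tau7 0.298 qd7 -0.4 f [-0.5  2.3  4.9] q7 0.14 w 30.4 clk 16.4
```

>>> play_rows([
  [1,0,0,0,3],
  [1,0,0,0,6],
])

```text
clock: 16.6
eef_pos: [532.3, 132.1, 140.9]
tool_rot: [3.141, 0.001, 2.356]
force: [-0.5, 1.8, 4.1]
width: 30.4
gripper_force: 59.6
```

```bash
python3 r.py
```

```text
cw 77.96 tz 0.101 tau7 0.296 qd7 -0.38 f [-0.5  1.8  4.1] q7 0.07 w 30.4 clk 16.6
```

>>> play_rows([
  [1,0,0,0,3],
  [1,0,0,0,6],
])

```text
clock: 16.8
eef_pos: [532.4, 132.2, 140.9]
tool_rot: [3.141, 0.001, 2.251]
force: [0.1, 2.1, 3.7]
width: 30.1
gripper_force: 59.6
```

```bash
python3 r.py
```

```text
cw 83.96 tz 0.109 tau7 0.291 qd7 -0.38 f [0.1 2.1 3.7] q7 -0.01 w 30.1 clk 16.8
```

>>> play_rows([
  [1,0,0,0,3],
  [1,0,0,0,6],
])

```text
clock: 17.0
eef_pos: [532.4, 132.2, 140.9]
tool_rot: [3.141, 0.001, 2.147]
force: [-0.3, 2.6, 3.3]
width: 30.5
gripper_force: 59.6
```

```bash
python3 r.py
```

```text
cw 89.95 tz 0.124 tau7 0.29 qd7 -0.4 f [-0.3  2.6  3.3] q7 -0.09 w 30.5 clk 17.0
```

>>> play_rows([
  [1,0,0,0,3],
  [1,0,0,0,6],
])

```text
clock: 17.2
eef_pos: [532.5, 132.3, 140.9]
tool_rot: [3.14, 0.001, 2.042]
force: [-0.3, 1.3, 3.0]
width: 30.5
gripper_force: 59.6
```

```bash
python3 r.py
```

```text
cw 95.95 tz 0.07 tau7 0.29 qd7 -0.38 f [-0.3  1.3  3. ] q7 -0.17 w 30.5 clk 17.2
```

>>> play_rows([
  [1,0,0,0,3],
  [1,0,0,0,6],
])

```text
clock: 17.4
eef_pos: [532.6, 132.3, 140.9]
tool_rot: [3.14, 0.001, 1.937]
force: [0.3, 3.3, 2.6]
width: 30.4
gripper_force: 59.6
```

```bash
python3 r.py
```

```text
cw 101.95 tz 0.048 tau7 0.285 qd7 -0.37 f [0.3 3.3 2.6] q7 -0.24 w 30.4 clk 17.4
```

>>> play_rows([
  [1,0,0,0,3],
  [1,0,0,0,6],
])

```text
clock: 17.6
eef_pos: [532.6, 132.3, 140.9]
tool_rot: [3.14, 0.0, 1.833]
force: [0.1, 2.0, 3.4]
width: 30.6
gripper_force: 59.5
```

```bash
python3 r.py
```

```text
cw 107.94 tz 0.144 tau7 0.282 qd7 -0.38 f [0.1 2.  3.4] q7 -0.32 w 30.6 clk 17.6
```

>>> play_rows([
  [1,0,0,0,3],
  [1,0,0,0,6],
])

```text
clock: 17.8
eef_pos: [532.7, 132.3, 140.9]
tool_rot: [3.14, 0.0, 1.728]
force: [0.9, 3.2, 2.5]
width: 30.2
gripper_force: 59.5
```

```bash
python3 r.py
```

```text
cw 113.95 tz 0.171 tau7 0.283 qd7 -0.39 f [0.9 3.2 2.5] q7 -0.4 w 30.2 clk 17.8
```

>>> play_rows([
  [1,0,0,0,3],
  [1,0,0,0,6],
])

```text
clock: 18.0
eef_pos: [532.7, 132.3, 140.9]
tool_rot: [3.14, 0.0, 1.623]
force: [0.6, 2.2, 2.4]
width: 30.3
gripper_force: 59.5
```

```bash
python3 r.py
```

```text
cw 119.95 tz 0.086 tau7 0.281 qd7 -0.37 f [0.6 2.2 2.4] q7 -0.47 w 30.3 clk 18.0
```

>>> play_rows([
  [1,0,0,0,3],
  [1,0,0,0,6],
])

```text
clock: 18.2
eef_pos: [532.8, 132.3, 140.9]
tool_rot: [3.14, -0.0, 1.518]
force: [0.1, 2.6, 2.3]
width: 30.0
gripper_force: 59.5
```

```bash
python3 r.py
```

```text
cw 125.95 tz 0.109 tau7 0.277 qd7 -0.37 f [0.1 2.6 2.3] q7 -0.55 w 30.0 clk 18.2
```

>>> play_rows([
  [1,0,0,0,3],
  [1,0,0,0,6],
])

```text
clock: 18.4
eef_pos: [532.9, 132.4, 140.9]
tool_rot: [3.14, -0.0, 1.414]
force: [1.5, 2.5, 2.2]
width: 30.4
gripper_force: 59.5
```

```bash
python3 r.py
```

```text
cw 131.94 tz 0.138 tau7 0.276 qd7 -0.38 f [1.5 2.5 2.2] q7 -0.62 w 30.4 clk 18.4
```

>>> play_rows([
  [1,0,0,0,3],
  [1,0,0,0,6],
])

```text
clock: 18.6
eef_pos: [532.9, 132.3, 140.9]
tool_rot: [3.14, -0.001, 1.309]
force: [1.0, 3.0, 2.8]
width: 30.4
gripper_force: 59.5
```

```bash
python3 r.py
```

```text
cw 137.94 tz 0.1 tau7 0.277 qd7 -0.38 f [1.  3.  2.8] q7 -0.7 w 30.4 clk 18.6
```

>>> play_rows([
  [1,0,0,0,3],
  [1,0,0,0,6],
])

```text
clock: 18.8
eef_pos: [533.0, 132.3, 140.9]
tool_rot: [3.139, -0.001, 1.204]
force: [1.8, 1.8, 2.0]
width: 30.1
gripper_force: 59.5
```

```bash
python3 r.py
```

```text
cw 143.93 tz 0.22 tau7 0.169 qd7 -0.37 f [1.8 1.8 2. ] q7 -0.77 w 30.1 clk 18.8
```

tau7 dropped by 0.108 and tz rose to 0.22, so this is contact, probably the start of the slip. A small step should show whether the torque stays steady.

>>> play_rows([
  [1,0,0,0,3],
])

```text
clock: 18.9
eef_pos: [533.0, 132.3, 140.9]
tool_rot: [3.139, -0.001, 1.152]
force: [1.8, 1.8, 2.4]
width: 30.5
gripper_force: 59.5
```

```bash
python3 r.py
```

```text
cw 146.92 tz 0.251 tau7 0.159 qd7 -0.37 f [1.8 1.8 2.4] q7 -0.81 w 30.5 clk 18.9
```

>>> play_rows([
  [1,0,0,0,3],
])

```text
clock: 19.0
eef_pos: [533.1, 132.3, 140.9]
tool_rot: [3.139, -0.001, 1.1]
force: [2.0, 1.7, 1.8]
width: 30.5
gripper_force: 59.5
```

```bash
python3 r.py
```

```text
cw 149.92 tz 0.249 tau7 0.161 qd7 -0.37 f [2.  1.7 1.8] q7 -0.85 w 30.5 clk 19.0
```

The torque is steady at about 0.25 N m / tau7 0.16 over 6° of turning, so the thimble is slipping. Stop softly and let go.

>>> play_rows([
  [1,0,0,0,1.5],
  [1,0,0,0,2],
  [1,0,0,0,2],
])

```text
clock: 19.3
eef_pos: [533.0, 132.3, 140.9]
tool_rot: [3.139, -0.001, 1.064]
force: [4.7, 0.5, 0.3]
width: 30.6
gripper_force: 59.4
```

```bash
python3 r.py
```

```text
cw 151.97 tz 0.148 tau7 -0.202 qd7 -0.0 f [4.7 0.5 0.3] q7 -0.87 w 30.6 clk 19.3
```

>>> play_rows([
  [0.6,0,0,0,0],
  [0.5,0,0,0,0],
  [0.4,0,0,0,0],
  [0.3,0,0,0,0],
  [0.3,0,0,0,0],
])

```text
clock: 19.8
eef_pos: [531.0, 132.3, 140.5]
tool_rot: [-3.141, 0.001, 1.063]
force: [0.3, 0.1, -0.3]
width: 59.8
gripper_force: 0.0
```

>>> play_rows([
  [0.3,0,0,-1,0],
  [0.3,0,0,-3,0],
  [0.3,0,0,-6,0],
  [0.3,-3,2,-10,0],
  [0.3,-6,4,-11,0],
  [0.3,-9,6,-11,0],
  [0.3,-9,6,-11,0],
  [0.3,-9,6,-11,0],
])

```text
clock: 20.6
eef_pos: [540.1, 23.9, 251.4]
tool_rot: [3.141, -0.0, 1.061]
force: [-0.5, 0.6, 0.0]
width: 59.9
gripper_force: 0.0
```

Run:
```python
from clamp import *
s=ctrl.read_state(); print({k:np.round(s[k],3).tolist() for k in ("clock","eef_pos","tool_rot","force","width")})
im,d=ctrl.get_image("wrist"); cv2.imwrite("pics/w8.png",im[:,:,::-1]); np.savez("pics/w8.npz",d=d,T=tool(s))
t=ctrl.trace("wrist","ring_center"); T=pose("wrist",s); P=cloud("wrist",d,T)
for r in t:
    v,u=np.nonzero(r["pixels"]); W=onplane("wrist",u,v,T,42.)[:,:2]; print(r["bbox"],r["confidence"],cv2.minEnclosingCircle(W.astype(np.float32)),np.nanpercentile(P[v,u,2],[10,50,90]))
```

```text
{'clock': 20.6, 'eef_pos': [540.134, 23.883, 251.36], 'tool_rot': [3.141, -0.0, 1.061], 'force': [-0.534, 0.59, 0.034], 'width': 59.852}
[265.4, 29.4, 354.6, 131.0] 0.67 ((575.6329345703125, 117.3284683227539), 49.76429748535156) [40.51530204 42.13394541 43.18835504]
```

View pics/w8.png

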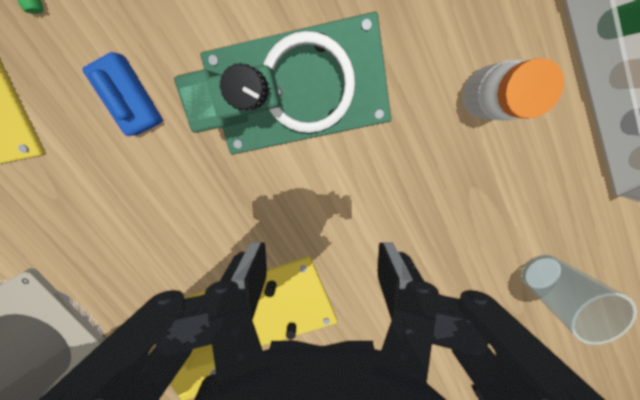

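The ring is still centred at (310,82), 0.3 mm from where it was before clamping, level at 42 mm. The pot, magnet and jar look undisturbed and the gripper is clear, so I'm handing in.

```bash
python3 -c "
from cell import ctrl
print(ctrl.finish_job())"
```

```text
the job is handed in; nothing more can be done
None
```

The ring is clamped in the green clamp: it lies level and within about 1 mm of the seat, the thimble was turned until it slipped steadily and stopped well short of solid, and the job was handed in at about 21 s with nothing touching the clamp.

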